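# Strip the isolated air filter for sterilising

## Task

One of the two air filters has been isolated: its valve handle stands across the pipe. Push that filter's cap down against its spring, twist it free and take it off, lift the filter cartridge out, and set cap and cartridge gently down in the steel tray for the steriliser, both upright on the tray's floor (cap with its grip upwards). Leave the other filter, the valve handles, the jar in the tray and everything else on the bench alone.

Things in the scene. Friction and masses are not known exactly. Their poses are not given: they have to be found in the camera images.
- filter_1: Air filter 1: fixed upright aluminium cylinder, 93 mm across, 140 mm high, on a 116 mm square foot. Origin on the bench on its axis, z up, bench z = 0. Pipe leaves low down to its own +x: ball valve 105 mm out, end at 196 mm; a gauge stands out to x = -73 mm. Closed by cap_1 at the start: cap x axis along the filter's x, cap origin at z = 127 mm, disc underside 11 mm above the rim.
- filter_2: Air filter 2, the same kind, closed by cap_2 in the same way. Same sizes and frame as filter_1.
- neck_1 (a point): Centre of filter 1's rim, 140 mm above the bench; neck 64 mm clear. Bayonet: a spring under the cartridge holds the cap's lugs up in 5 mm deep notches. To open: push the cap straight down 7 to 8 mm (about 9 N; the disc meets the rim at 11 mm), keep it down, turn it 52 degrees anticlockwise from above (lugs pass from 47 degrees to a stop at 55), lift straight up.
- neck_2 (a point): Centre of filter 2's rim; same bayonet as neck_1.
- seat_1 (a joint): Sprung seat under cartridge 1 inside the housing (not visible when closed), m, up positive: 0 with the cap locked, -0.008 with the cap pushed 8 mm down, +0.015 (its top stop) with the cap off. Spring 400 N/m, 10 N at 0. It spins freely, so the cartridge may turn with the cap.
- valve_1 (a joint): Valve handle of filter 1: flat bar 85 mm long with black sleeve on the pipe behind the housing, 67 to 77 mm above the bench. Rad about its vertical stem: 0 = along the pipe (open, in service), 1.57 = across the pipe, pointing to the filter's own +y (shut: this filter is isolated).
- valve_2 (a joint): Valve handle of filter 2: flat bar 85 mm long with black sleeve on the pipe behind the housing, 67 to 77 mm above the bench. Rad about its vertical stem: 0 = along the pipe (open, in service), 1.57 = across the pipe, pointing to the filter's own +y (shut: this filter is isolated).
- cap_1: Cap of filter 1, black plastic, 160 g. Origin at the centre of its underside, z up. From there up: hollow spigot 61 mm across, 0 to 24 mm, with two lugs at its foot to +x and -x (74 mm over them); disc 90 mm across, 24 to 32 mm; bar grip 64 mm long (along x), 16 mm thick (y), 32 to 56 mm. Fingertips may rest on the disc beside the bar to push.
- cap_2: Cap of filter 2, same as cap_1.
- cartridge_1: White pleated cartridge in filter 1, 54 mm across, 100 mm high, 260 g; on top a moulded bar 36 mm long (x), 12 mm thick (y), 22 mm high (100 to 122 mm). Origin at the centre of its underside, z up: 27 mm above the bench while capped; with the cap off the spring lifts it to 42 mm, its bar then wholly above the rim. It lifts straight out.
- cartridge_2: Same kind of cartridge inside filter 2 (out of sight).
- tray: Open steel tray, outside 160 mm (its x) by 280 mm (its y), walls 3 mm thick, rim 37 mm high, floor 3 mm thick. Fixed. Origin under its centre on the bench, z up.
- tray_jar: Lidded glass culture jar standing in the tray, 62 mm across, 85 mm high. Origin at the centre of its underside. It stays in the tray.
- flask_1: Stoppered conical glass flask, 74 mm across at its foot, 130 mm high, standing before filter 1. Origin under its centre. A bystander.
- flask_2: The same kind of flask before filter 2. A bystander.
- jar_b: Lidded glass jar, 56 mm across, 80 mm high, behind filter 2 beside its pipe. Origin under its centre. A bystander.
- spray: White trigger spray bottle, 68 mm across, 188 mm high, on the right of the bench. Origin under its centre. A bystander.
- bottle: Amber bottle with black cap, 60 mm across, 150 mm high, on the left of the bench. Origin under its centre. A bystander.
- jar_side: Lidded glass jar, 72 mm across, 100 mm high, on the right of the bench. Origin under its centre. A bystander.
- pot: Steel pot with instrument handles standing in it, 60 mm across, 150 mm high over all, behind the tray. Origin under its centre. A bystander.

How it is judged:
By the outcome, as a careful person would: the job done as asked, in the order asked, and still so for the second after the job is handed in, with the robot touching nothing.
It also fails if it takes over 67 s, if anything falls off the work surface, if the arm or the gripper's body presses on something with over 40 N, if the wrist force passes 120 N, or if a joint passes its speed limit or range.

## Robot

A 6-joint arm with a two-finger parallel gripper is mounted at the origin on the work surface. World frame = base frame: x ahead of the robot, y to its left, z up, the work surface at z = 0. Lengths are in m, angles in rad, forces in N, time in s.
With the tool pointing down it reaches from about 0.3 to 0.85 m from the base axis. Payload 4.2 kg.
Tool frame: the origin (TCP) lies on the centre line of the jaws, within the pads' length; the fingertips stand 17 mm ahead of it and the grasp point (between the pads) lies 2 mm behind it; z points along the fingers, x is the direction in which the jaws open and shut, and the axes are right-handed (so a half turn about z gives the same grasp; the last joint's range is limited). The gripper opens to 91 mm and grips with 3 to 60 N. Pads are 32 mm wide; open, the fingers measure 118 mm over their backs; the gripper's body (76 mm by 178 mm) begins 60 mm behind the grasp point.
Start: joints at [-1.222, 0.32, 1.565, -0, 1.257, -0.02], TCP at [0.207, -0.536, 0.231] pointing down, gripper open.
Joint ranges: [-3.11, 3.11], [-0.84, 2.01], [0.21, 2.61], [-1.34, 4.49], [0.05, 2.63], [-2.56, 2.56]. Speed limits (rad/s): [2.57, 2.57, 3.14, 3.14, 3.14, 3.14].

## Interface

Orientations are given as a unit quaternion [w, x, y, z].
In Python, from cell import bot gives the robot as it stands. The module is installed in compiled form; this text tells all that it offers.
- The arm moves only by the shell command python3 -m creep 'ROWS' [FORCE]. ROWS is JSON, a list of rows, each an object with "offset": the shift along the world's x, y, z in cm, a list of three; "yaw": the turn about the world's z in degrees; "fingers": the finger opening in cm, from 0 to 9.12. In form: [{"offset": [x, y, z], "yaw": yaw, "fingers": fingers}, ...]. A call has exactly 5 rows; each row shifts and turns the commanded pose from where the row before left it; what a row does not reach is not made up. A row lasts 1/12 s, in which the tool goes at most 41.7 mm and 7.16 degrees, less where a joint would pass 70% of its speed; a pose out of reach is approached as far as the arm can. A call is refused whole if a number of a shift passes 4.17 or a number of a turn 7.16, either way. A call with a gripper value outside its range is refused whole. The fingers move at their own pace and stop on an object; FORCE is the grip in N (left out, the last holds). Time passes only in rows, so rows that do not move let the fingers close, or fill a call up. It gives the time, the measured TCP pose, the force and the opening at its end, in the units of the state.
- bot.sense(): the state, without advancing time (a new reading comes with each control period).
- bot.camera(name): name is "scene" or "top" or "wrist"; returns a dict with "frame" (420x560x3 uint8, red, green, blue), "fx", "fy", "cx", "cy" (pixels), "pose" (4x4, takes a point from camera to world coordinates). Camera axes: x right, y down, z forward; pixel columns grow to the right and rows downward; lengths in m; the calibration is good to about 2 mm. A picture is of the moment at which its call begins. There is no depth.
- bot.hand_in(): hands the job in, once; it reports no verdict.
The state is a dict: "time": time; "q": joint angles; "qd": joint speeds; "effort": joint torques, N m; "position": TCP position; "orientation": TCP orientation; "force": force on the tool from outside, world axes, zero at the start; "torque": the same for the moment, N m; "width": finger opening in m.
Only numpy, scipy, OpenCV 4.12 (cv2) and the standard library are available. Lean on these libraries where they do the work, as an engineer would, in place of code of your own. Each camera call takes 0.05 s, during which the arm holds its last target.

## Working session

There is one attempt and no reset: what is moved stays moved. The work goes in short steps, Python scripts to look and compute and a shell command to move; the robot and the scene stay as the last step left them, time stands still between calls to the robot, and variables do not carry over. Pictures are saved under pics/ and viewed, and the job is handed in when it is done.

```bash
mkdir -p pics; python3 - <<'E'
from cell import bot
import cv2,numpy as np
s=bot.sense();print({k:np.round(v,3) for k,v in s.items()})
for n in("scene","top","wrist"):
    c=bot.camera(n);cv2.imwrite(f"pics/{n}0.png",c["frame"][:,:,::-1]);print(n,c["fx"],c["fy"],c["cx"],c["cy"]);print(np.round(c["pose"],3))
E
```

```text
{'time': np.float64(0.0), 'q': array([-1.222,  0.32 ,  1.566, -0.   ,  1.257, -0.02 ]), 'qd': array([ 0.002,  0.002,  0.001, -0.001,  0.   ,  0.   ]), 'effort': array([ 1.0000e-03, -4.1246e+01, -2.3197e+01,  7.3000e-02,  4.6000e-02,
       -0.0000e+00]), 'position': array([ 0.207, -0.536,  0.23 ]), 'orientation': array([-0.001,  0.825, -0.565, -0.001]), 'force': array([ 0.167, -0.086,  0.443]), 'torque': array([ 0.001, -0.001, -0.047]), 'width': np.float64(0.091)}
scene 382.3418617364527 382.3418617364527 291.26265970815143 216.17355658456327
[[ 0.863  0.345 -0.369  1.067]
 [ 0.505 -0.603  0.617 -0.846]
 [-0.01  -0.719 -0.695  1.088]
 [ 0.     0.     0.     1.   ]]
top 384.3144015061043 384.3144015061043 281.1847923831547 213.5411117725307
[[ 1.000e-03 -9.950e-01  9.500e-02  4.190e-01]
 [-1.000e+00 -2.000e-03 -1.100e-02  1.200e-02]
 [ 1.200e-02 -9.500e-02 -9.950e-01  1.413e+00]
 [ 0.000e+00  0.000e+00  0.000e+00  1.000e+00]]
wrist 367.50548194234256 367.50548194234256 279.5058769112827 207.0275901258158
[[ 0.36  -0.906 -0.224  0.269]
 [-0.933 -0.35  -0.085 -0.511]
 [-0.002  0.24  -0.971  0.385]
 [ 0.     0.     0.     1.   ]]
```

View pics/scene0.png

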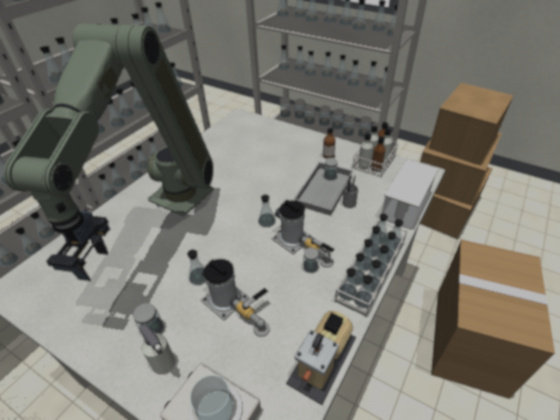

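View pics/top0.png

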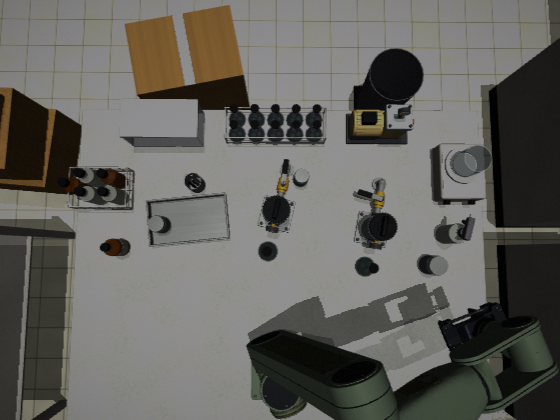

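View pics/wrist0.png

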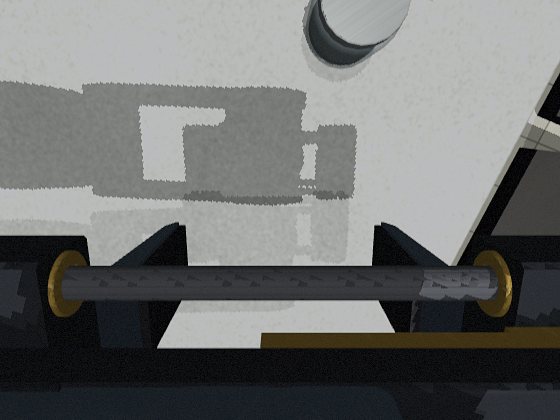

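```bash
python3 - <<'E'
import cv2
a=cv2.imread("pics/top0.png");cv2.imwrite("pics/z1.png",cv2.resize(a[160:280,340:480],None,fx=5,fy=5,interpolation=2))
cv2.imwrite("pics/z2.png",cv2.resize(a[150:270,140:310],None,fx=4.5,fy=4.5,interpolation=2))
E
```

```text
(no output)
```

View pics/z1.png

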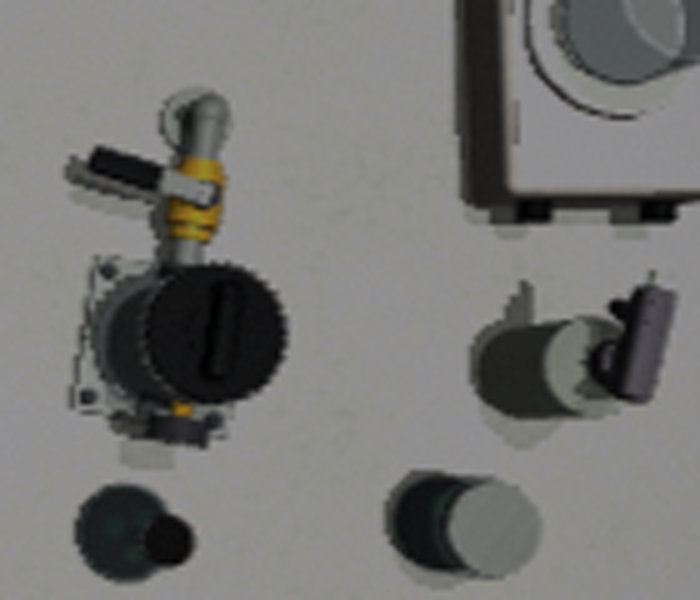

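View pics/z2.png

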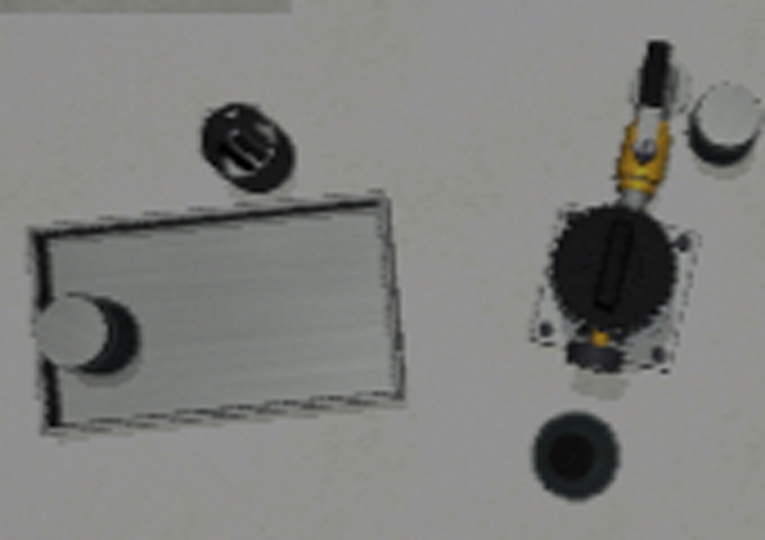

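```bash
cat > h.py <<'E'
from cell import bot
import numpy as np,cv2
def ray(c,u,v,z):
    P=c["pose"];d=P[:3,:3]@np.array([(u-c["cx"])/c["fx"],(v-c["cy"])/c["fy"],1.]);o=P[:3,3]
    return (o+d*(z-o[2])/d[2])
def proj(c,p):
    P=c["pose"];q=P[:3,:3].T@(np.asarray(p,float)-P[:3,3]);return (c["fx"]*q[0]/q[2]+c["cx"],c["fy"]*q[1]/q[2]+c["cy"])
def yaw():
    w,x,y,z=bot.sense()["orientation"]
    return np.degrees(np.arctan2(2*(x*y+w*z),1-2*(y*y+z*z)))
E
python3 - <<'E'
from h import *
c=bot.camera("top")
g=c["frame"].max(2)
sub=np.zeros_like(g);sub[205:250,365:400]=1
m=((g<45)&(sub>0)).astype(np.uint8)
k,l,st,ce=cv2.connectedComponentsWithStats(m)
for i in range(1,k):
    if st[i,4]>50: print(st[i],ce[i],ray(c,*ce[i],.159))
cs,_=cv2.findContours(m,cv2.RETR_EXTERNAL,cv2.CHAIN_APPROX_NONE)
b=max(cs,key=len);(u,v),r=cv2.minEnclosingCircle(b);print("circ",u,v,r,ray(c,u,v,.159))
z=lambda x,y:(340+x/5,160+y/5)
print("disc hand",ray(c,*z(216,334),.159))
a=ray(c,*z(226,286),.183);b=ray(c,*z(211,378),.183);print("bar",a,b,(a+b)/2,np.degrees(np.arctan2(*(a-b)[1::-1])))
z=lambda x,y:(140+x/4.5,150+y/4.5)
for n,p in dict(tl=(38,232),tr=(386,200),br=(404,400),bl=(46,432)).items(): print(n,ray(c,*z(*p),.037))
print("jar",ray(c,*z(74,332),.085)); print("pot",ray(c,*z(247,150),.1))
E
```

```text
[365 212  32  31 759] [379.74703557 226.85111989] [ 0.49566982 -0.32534604  0.159     ]
circ 378.8453369140625 228.55755615234375 17.9168701171875 [ 0.49006831 -0.32225436  0.159     ]
disc hand [ 0.49585967 -0.33669964  0.159     ]
bar [ 0.52537737 -0.3372305   0.183     ] [ 0.46612865 -0.32612697  0.183     ] [ 0.49575301 -0.33167873  0.183     ] -10.614422952231955
tl [0.59247101 0.47322367 0.037     ]
tr [0.61907043 0.19623659 0.037     ]
br [0.45904839 0.17960234 0.037     ]
bl [0.43337564 0.46154229 0.037     ]
jar [0.50928756 0.42703886 0.085     ]
pot [0.64827949 0.29472811 0.1       ]
```

```bash
python3 -m creep '[{"offset":[2.5,1.8,1.5],"yaw":-3.2,"fingers":9},{"offset":[2.9,2.0,1.5],"yaw":-3.2,"fingers":9},{"offset":[2.9,2.0,1.5],"yaw":-3.2,"fingers":7},{"offset":[2.9,2.0,1.5],"yaw":-3.2,"fingers":7},{"offset":[2.9,2.0,1],"yaw":-3.2,"fingers":5}]'
```

```text
time: 0.62
position: [0.3495, -0.4376, 0.3024]
orientation: [0.0, 0.737, -0.676, 0.001]
force: [0.9, -0.3, 0.0]
width: 0.073
```

```bash
python3 -m creep '[{"offset":[2.9,2.0,0],"yaw":-3.2,"fingers":5},{"offset":[2.9,2.0,0],"yaw":-3.2,"fingers":5},{"offset":[2.9,2.0,0],"yaw":-3.2,"fingers":5},{"offset":[2.9,2.0,0],"yaw":-3.2,"fingers":5},{"offset":[2.5,2.0,0],"yaw":-3,"fingers":5}]'; python3 -m creep '[{"offset":[0,0,0],"yaw":0,"fingers":5},{"offset":[0,0,0],"yaw":0,"fingers":5},{"offset":[0,0,0],"yaw":0,"fingers":5},{"offset":[0,0,0],"yaw":0,"fingers":5},{"offset":[0,0,0],"yaw":0,"fingers":5}]'; python3 - <<'E'
from h import *
print(bot.sense()["position"],yaw(),bot.sense()["q"])
for n in("top","wrist"):
    c=bot.camera(n);cv2.imwrite(f"pics/{n}1.png",c["frame"][:,:,::-1])
E
```

```text
time: 1.03
position: [0.4909, -0.337, 0.3007]
orientation: [0.0, -0.637, 0.77, 0.0]
force: [0.2, 0.6, 0.6]
width: 0.0502
time: 1.45
position: [0.4883, -0.3392, 0.3011]
orientation: [-0.0, -0.638, 0.77, -0.0]
force: [-0.3, 0.8, -1.3]
width: 0.0504
[ 0.48831017 -0.33923545  0.30106866] -100.76034701436501 [-6.26322394e-01  3.17900879e-01  1.39185379e+00 -3.56010368e-04
  1.43183207e+00  1.13232675e+00]
```

View pics/wrist1.png

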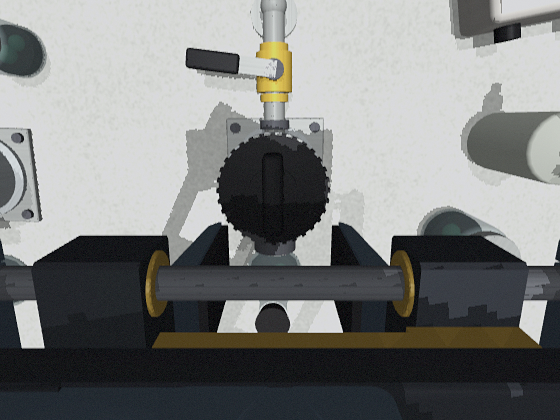

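Wrist view: cap disc about (273,188), its bar upright from (272,153) to (272,242), and the handle across the pipe at (230,63), so filter 1 is the isolated one. Next I measure the cap.

```bash
python3 - <<'E'
from h import *
c=bot.camera("wrist");f=c["frame"]
cv2.imwrite("pics/z3.png",cv2.resize(cv2.convertScaleAbs(f[120:260,200:350,::-1],alpha=3),None,fx=4,fy=4))
g=f.max(2);m=np.zeros_like(g);m[128:245,212:335]=(g[128:245,212:335]<50)
cs,_=cv2.findContours(m,cv2.RETR_EXTERNAL,cv2.CHAIN_APPROX_NONE);b=max(cs,key=len)[:,0]
b=b[(b[:,1]<225)&(b[:,1]>134)]
e=cv2.fitEllipse(b);print(e,ray(c,*e[0],.159))
s=bot.sense();print(s["position"],yaw())
E
```

```text
((272.2847595214844, 189.26922607421875), (102.20439147949219, 110.31075286865234), 102.10772705078125) [ 0.49756688 -0.33416283  0.159     ]
[ 0.48858879 -0.33904069  0.30113446] -100.75056008026628
```

View pics/z3.png

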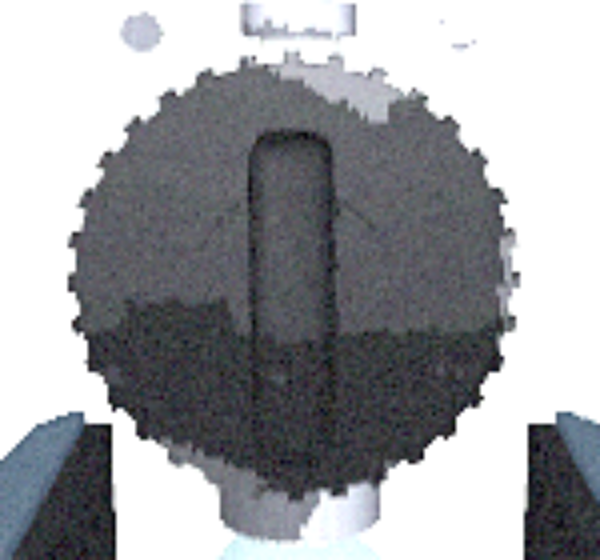

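```bash
python3 - <<'E'
from h import *
c=bot.camera("wrist")
a=ray(c,200+290/4,153,.183);b=ray(c,200+290/4,237.5,.183);print(a,b,(a+b)/2,np.linalg.norm(a-b),np.degrees(np.arctan2(*(a-b)[1::-1])))
# foot/pipe check: camera TCP expected
s=bot.sense();print(np.round(c["pose"],4))
E
```

```text
[ 0.52893054 -0.34075869  0.183     ] [ 0.46461341 -0.32821386  0.183     ] [ 0.49677198 -0.33448627  0.183     ] 0.06552912811322868 -11.036773185942119
[[-1.870e-01 -9.537e-01 -2.355e-01  5.538e-01]
 [-9.824e-01  1.817e-01  4.410e-02 -3.505e-01]
 [ 8.000e-04  2.396e-01 -9.709e-01  4.557e-01]
 [ 0.000e+00  0.000e+00  0.000e+00  1.000e+00]]
```

```bash
python3 -m creep '[{"offset":[0.8,0.5,-2],"yaw":0,"fingers":5},{"offset":[0,0,-3],"yaw":0,"fingers":5},{"offset":[0,0,-3],"yaw":0,"fingers":5},{"offset":[0,0,-2],"yaw":0,"fingers":5},{"offset":[0,0,-1],"yaw":0,"fingers":5}]' 10; python3 -m creep '[{"offset":[0,0,-0.4],"yaw":0,"fingers":5},{"offset":[0,0,-0.3],"yaw":0,"fingers":5},{"offset":[0,0,-0.3],"yaw":0,"fingers":4},{"offset":[0,0,0],"yaw":0,"fingers":4},{"offset":[0,0,0],"yaw":0,"fingers":4}]'; python3 - <<'E'
from h import *
print(bot.sense()["position"],yaw())
c=bot.camera("wrist");cv2.imwrite(f"pics/w2.png",c["frame"][:,:,::-1])
E
```

```text
time: 2.07
position: [0.4957, -0.3326, 0.1879]
orientation: [-0.001, -0.638, 0.77, 0.003]
force: [-0.2, -0.4, 1.1]
width: 0.05
time: 2.48
position: [0.4977, -0.3337, 0.182]
orientation: [0.0, -0.638, 0.77, -0.001]
force: [0.9, -0.1, 0.1]
width: 0.0402
[ 0.49774863 -0.3337167   0.18203304] -100.67175434093792
```

View pics/w2.png

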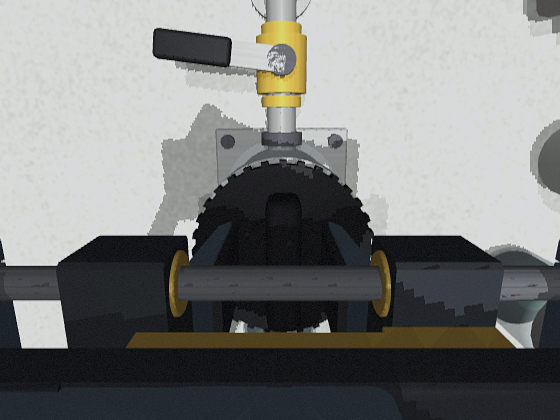

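Fingers straddle the bar (284,230) and are centred on it. I lower the last 5 mm and close.

```bash
python3 -m creep '[{"offset":[-0.05,0,-0.2],"yaw":0,"fingers":4},{"offset":[0,0,-0.25],"yaw":0,"fingers":4},{"offset":[0,0,0],"yaw":0,"fingers":4},{"offset":[0,0,0],"yaw":0,"fingers":2.5},{"offset":[0,0,0],"yaw":0,"fingers":1}]' 8;  python3 -m creep '[{"offset":[0,0,0],"yaw":0,"fingers":1},{"offset":[0,0,0],"yaw":0,"fingers":1},{"offset":[0,0,0],"yaw":0,"fingers":1},{"offset":[0,0,0],"yaw":0,"fingers":1},{"offset":[0,0,0],"yaw":0,"fingers":1}]' 8
```

```text
time: 2.95
position: [0.4968, -0.3333, 0.1765]
orientation: [-0.0, -0.638, 0.77, 0.0]
force: [0.8, -0.3, -0.6]
width: 0.0295
time: 3.37
position: [0.4967, -0.3341, 0.1765]
orientation: [-0.001, -0.638, 0.77, -0.001]
force: [-0.5, -3.7, -1.4]
width: 0.0163
```

```bash
python3 -m creep '[{"offset":[0,-0.05,-0.1],"yaw":0,"fingers":0.8},{"offset":[0,0,-0.2],"yaw":0,"fingers":0.8},{"offset":[0,0,-0.2],"yaw":0,"fingers":0.8},{"offset":[0,0,-0.2],"yaw":0,"fingers":0.8},{"offset":[0,0,0],"yaw":0,"fingers":0.8}]' 40; python3 -m creep '[{"offset":[0,0,-0.1],"yaw":0,"fingers":0.8},{"offset":[0,0,0],"yaw":0,"fingers":0.8},{"offset":[0,0,0],"yaw":0,"fingers":0.8},{"offset":[0,0,0],"yaw":0,"fingers":0.8},{"offset":[0,0,0],"yaw":0,"fingers":0.8}]'
```

```text
time: 3.78
position: [0.4968, -0.3344, 0.1708]
orientation: [-0.0, -0.638, 0.77, -0.001]
force: [-2.6, -2.9, 8.9]
width: 0.0159
time: 4.2
position: [0.4968, -0.3344, 0.1703]
orientation: [-0.0, -0.638, 0.77, -0.001]
force: [-3.5, -1.5, 8.3]
width: 0.0159
```

```bash
python3 -m creep '[{"offset":[-0.03,0,-0.08],"yaw":0,"fingers":0.8},{"offset":[0,0,-0.07],"yaw":0,"fingers":0.8},{"offset":[0,0,0],"yaw":0,"fingers":0.8},{"offset":[0,0,0],"yaw":0,"fingers":0.8},{"offset":[0,0,0],"yaw":0,"fingers":0.8}]'; python3 - <<'E'
from h import *
print(bot.sense()["position"],bot.sense()["force"])
c=bot.camera("scene");cv2.imwrite(f"pics/s3.png",cv2.resize(c["frame"][220:340,150:320,::-1],None,fx=4,fy=4))
E
```

```text
time: 4.62
position: [0.4967, -0.3344, 0.1689]
orientation: [-0.0, -0.638, 0.77, -0.001]
force: [-2.7, -2.4, 8.4]
width: 0.0157
[ 0.49666596 -0.33439429  0.16892559] [-2.65036998 -2.41291616  8.39270025]
```

View pics/s3.png

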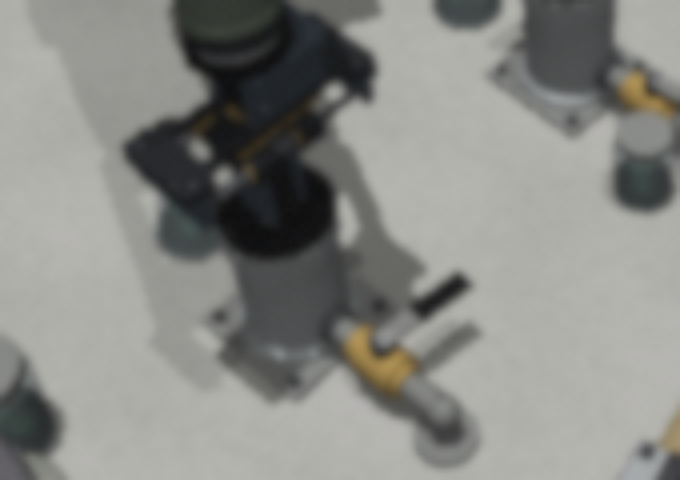

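The cap is 7.6 mm down, so I twist it.

```bash
python3 -m creep '[{"offset":[0,0,0],"yaw":4,"fingers":0.8},{"offset":[0,0,0],"yaw":5,"fingers":0.8},{"offset":[0,0,0],"yaw":5,"fingers":0.8},{"offset":[0,0,0],"yaw":4,"fingers":0.8},{"offset":[0,0,0],"yaw":2,"fingers":0.8}]'; python3 -c "
from h import *
s=bot.sense();print(yaw(),s['torque'],s['force'])"
```

```text
time: 5.08
position: [0.4966, -0.3345, 0.169]
orientation: [0.0, 0.763, -0.646, 0.001]
force: [-2.6, -2.6, 8.8]
width: 0.0159
-80.49395794754484 [-0.46960195  0.74194858 -0.03460919] [-2.5905745  -2.56079412  8.7996391 ]
```

```bash
python3 -m creep '[{"offset":[0,0,0],"yaw":6,"fingers":0.8},{"offset":[0,0,0],"yaw":6,"fingers":0.8},{"offset":[0,0,0],"yaw":6,"fingers":0.8},{"offset":[0,0,0],"yaw":6,"fingers":0.8},{"offset":[0,0,0],"yaw":6,"fingers":0.8}]'; python3 -m creep '[{"offset":[0,0,0],"yaw":2,"fingers":0.8},{"offset":[0,0,0],"yaw":0,"fingers":0.8},{"offset":[0,0,0],"yaw":0,"fingers":0.8},{"offset":[0,0,0],"yaw":0,"fingers":0.8},{"offset":[0,0,0],"yaw":0,"fingers":0.8}]'; python3 -c "
from h import *
s=bot.sense();print(yaw(),s['torque'],s['force'])
c=bot.camera('wrist');cv2.imwrite('pics/w4.png',cv2.convertScaleAbs(c['frame'][:,:,::-1],alpha=2))"
```

```text
time: 5.5
position: [0.4967, -0.3348, 0.169]
orientation: [0.001, 0.905, -0.425, 0.001]
force: [-2.8, -2.5, 8.4]
width: 0.0157
time: 5.92
position: [0.4967, -0.3348, 0.169]
orientation: [0.001, 0.911, -0.412, 0.001]
force: [-2.5, -3.1, 9.1]
width: 0.0158
-48.6569116450355 [-0.63042647  0.81006059 -0.03778881] [-2.52240088 -3.13671356  9.07558149]
```

View pics/w4.png

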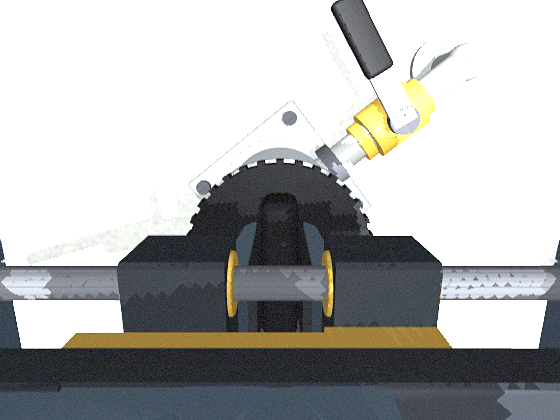

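The bar turned with the gripper (52°). Now I lift straight up.

```bash
python3 -m creep '[{"offset":[0,0,0.4],"yaw":0,"fingers":0.8},{"offset":[0,0,0.5],"yaw":0,"fingers":0.8},{"offset":[0,0,0.5],"yaw":0,"fingers":0.8},{"offset":[0,0,0.5],"yaw":0,"fingers":0.8},{"offset":[0,0,0],"yaw":0,"fingers":0.8}]'; python3 -m creep '[{"offset":[0,0,0.5],"yaw":0,"fingers":0.8},{"offset":[0,0,1],"yaw":0,"fingers":0.8},{"offset":[0,0,1.5],"yaw":0,"fingers":0.8},{"offset":[0,0,2],"yaw":0,"fingers":0.8},{"offset":[0,0,2],"yaw":0,"fingers":0.8}]';  python3 -c "
from h import *
s=bot.sense();print(yaw(),s['torque'],s['force'])
c=bot.camera('wrist');cv2.imwrite('pics/w5.png',cv2.convertScaleAbs(c['frame'][:,:,::-1],alpha=2))
c=bot.camera('scene');cv2.imwrite('pics/s5.png',cv2.resize(c['frame'][180:320,150:320,::-1],None,fx=4,fy=4))"
```

```text
time: 6.38
position: [0.4969, -0.3339, 0.1871]
orientation: [-0.0, 0.911, -0.412, 0.001]
force: [-0.1, -2.1, 3.2]
width: 0.0154
time: 6.8
position: [0.4961, -0.3327, 0.256]
orientation: [-0.001, 0.911, -0.412, -0.002]
force: [-0.1, -0.1, -0.9]
width: 0.016
-48.666786471274925 [-0.03060385 -0.00700091 -0.08367632] [-0.10392945 -0.13566413 -0.9284973 ]
```

View pics/s5.png

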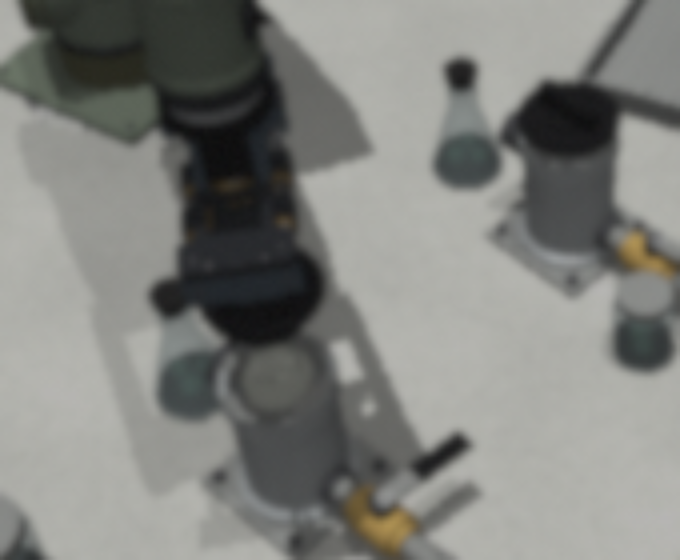

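View pics/w5.png

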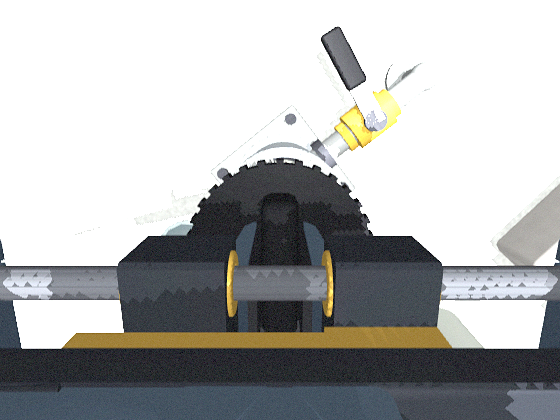

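Cap is off and clear, and the scene view shows the cartridge's pale top in the neck at (275,378). I carry the cap to the tray.

```bash
python3 -m creep '[{"offset":[0,0,2],"yaw":0,"fingers":0.8},{"offset":[0,1,2],"yaw":0,"fingers":0.8},{"offset":[0.3,2,1],"yaw":-2,"fingers":0.8},{"offset":[0.3,3,0],"yaw":-2.5,"fingers":0.8},{"offset":[0.3,3.8,0],"yaw":-2.5,"fingers":0.8}]'; python3 -m creep '[{"offset":[0.3,3.8,0],"yaw":-2.5,"fingers":0.8},{"offset":[0.3,3.8,0],"yaw":-2.5,"fingers":0.8},{"offset":[0.3,3.8,0],"yaw":-2.5,"fingers":0.8},{"offset":[0.3,3.8,0],"yaw":-2.5,"fingers":0.8},{"offset":[0.3,3.8,0],"yaw":-2.5,"fingers":0.8}]';  python3 -m creep '[{"offset":[0.3,3.8,0],"yaw":-2.5,"fingers":0.8},{"offset":[0.3,3.8,0],"yaw":-2.5,"fingers":0.8},{"offset":[0.3,3.8,0],"yaw":-2.5,"fingers":0.8},{"offset":[0.3,3.8,0],"yaw":-2.5,"fingers":0.8},{"offset":[0.2,3.8,0],"yaw":-2.5,"fingers":0.8}]'; python3 -m creep '[{"offset":[0,3.8,0],"yaw":-2,"fingers":0.8},{"offset":[0,3,0],"yaw":-0.3,"fingers":0.8},{"offset":[0,2,0],"yaw":0,"fingers":0.8},{"offset":[0,0.7,0],"yaw":0,"fingers":0.8},{"offset":[0,0,0],"yaw":0,"fingers":0.8}]'; python3 -c "
from h import *
s=bot.sense();print(yaw(),s['position'],s['q'])
for n in('top','wrist'):
  c=bot.camera(n);cv2.imwrite(f'pics/{n}6.png',cv2.convertScaleAbs(c['frame'][:,:,::-1],alpha=1.5))"
```

```text
time: 7.32
position: [0.5054, -0.2357, 0.3049]
orientation: [-0.0, 0.883, -0.469, -0.0]
force: [0.7, 0.5, -1.3]
width: 0.0159
time: 7.73
position: [0.5195, -0.0436, 0.3044]
orientation: [0.0, 0.828, -0.561, -0.002]
force: [0.9, 0.1, -1.6]
width: 0.0158
time: 8.15
position: [0.5335, 0.1463, 0.3043]
orientation: [0.001, 0.762, -0.648, -0.001]
force: [0.3, -0.7, -2.0]
width: 0.0159
time: 8.57
position: [0.5336, 0.2407, 0.3042]
orientation: [0.001, 0.75, -0.661, -0.001]
force: [-1.0, -0.7, -2.4]
width: 0.0156
-82.815856855317 [0.53363141 0.24066115 0.30417855] [4.03748449e-01 3.03271633e-01 1.40535429e+00 5.19206630e-04
 1.43625517e+00 1.84908801e+00]
```

View pics/top6.png

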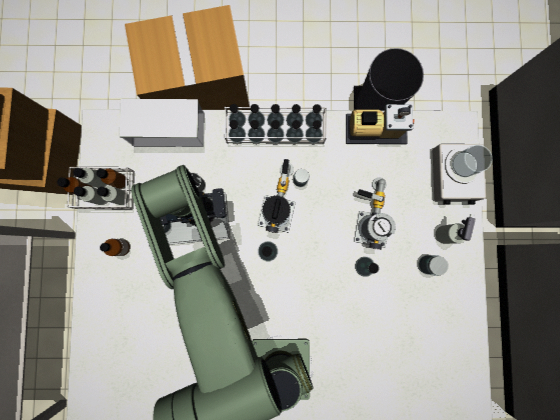

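View pics/wrist6.png

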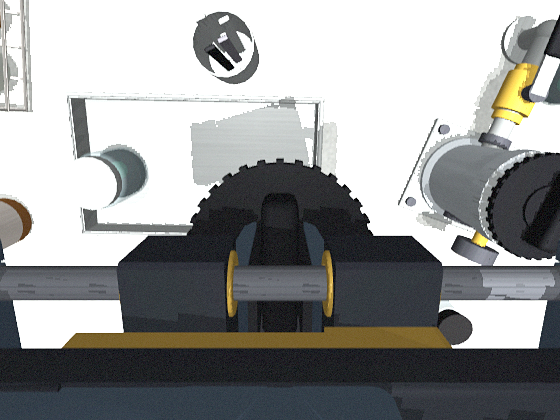

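Wrist: tray rim corners at (68,97), (323,101) and (84,234), jar lid near (97,182), pot at (226,45). Top: cartridge bar at about (382,227), jar undisturbed.

```bash
python3 -c "
from h import *
c=bot.camera('wrist')
for p in((68,97),(323,101),(84,234)):print(ray(c,*p,.037))
print('jar',ray(c,97,182,.085),'pot',ray(c,226,45,.1))
c=bot.camera('top')
cv2.imwrite('pics/z7.png',cv2.resize(cv2.convertScaleAbs(c['frame'][200:255,350:410,::-1],alpha=1.6),None,fx=10,fy=10,interpolation=2))
"
```

```text
[0.59144421 0.48073532 0.037     ]
[0.62152401 0.20127808 0.037     ]
[0.43387645 0.46415422 0.037     ]
jar [0.51118802 0.42593663 0.085     ] pot [0.65595268 0.30297887 0.1       ]
```

View pics/z7.png

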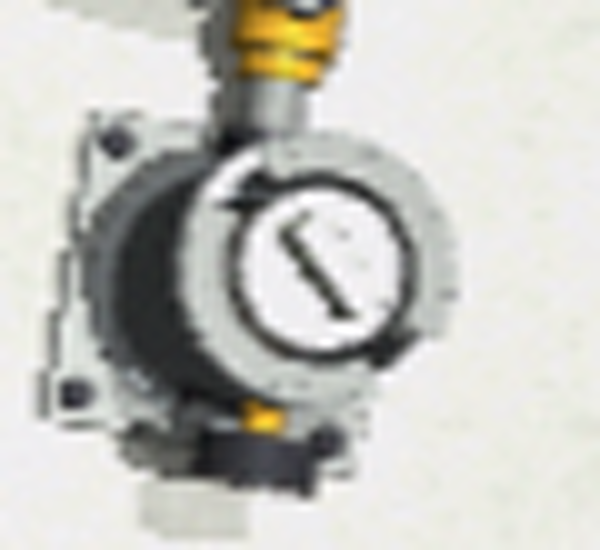

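```bash
python3 -m creep '[{"offset":[0.1,0.6,-1.5],"yaw":0,"fingers":0.8},{"offset":[0.1,0.5,-3],"yaw":0,"fingers":0.8},{"offset":[0,0,-3.5],"yaw":0,"fingers":0.8},{"offset":[0,0,-3.5],"yaw":0,"fingers":0.8},{"offset":[0,0,-3.5],"yaw":0,"fingers":0.8}]'; python3 -m creep '[{"offset":[0,0,-3],"yaw":0,"fingers":0.8},{"offset":[0,0,-2.5],"yaw":0,"fingers":0.8},{"offset":[0,0,-2],"yaw":0,"fingers":0.8},{"offset":[0,0,-1],"yaw":0,"fingers":0.8},{"offset":[0,0,-0.4],"yaw":0,"fingers":0.8}]'; python3 -m creep '[{"offset":[0,0,0],"yaw":0,"fingers":0.8},{"offset":[0,0,0],"yaw":0,"fingers":0.8},{"offset":[0,0,0],"yaw":0,"fingers":0.8},{"offset":[0,0,0],"yaw":0,"fingers":0.8},{"offset":[0,0,0],"yaw":0,"fingers":0.8}]'; python3 -c "
from h import *
c=bot.camera('wrist');cv2.imwrite('pics/w8.png',cv2.convertScaleAbs(c['frame'][:,:,::-1],alpha=1.3))
c=bot.camera('scene');cv2.imwrite('pics/s8.png',cv2.resize(c['frame'][120:240,240:400,::-1],None,fx=4,fy=4))"
```

```text
time: 9.18
position: [0.5366, 0.2487, 0.1551]
orientation: [-0.0, 0.749, -0.663, 0.0]
force: [0.8, 0.2, -2.6]
width: 0.016
time: 9.6
position: [0.5359, 0.2487, 0.0655]
orientation: [0.001, 0.749, -0.663, -0.001]
force: [0.6, -0.3, -0.3]
width: 0.0157
time: 10.02
position: [0.537, 0.2504, 0.0681]
orientation: [-0.001, 0.749, -0.662, 0.0]
force: [0.3, -0.1, -1.5]
width: 0.0156
```

View pics/s8.png

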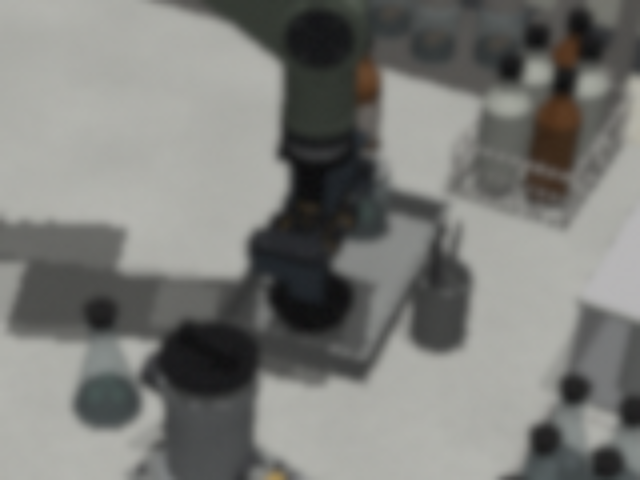

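View pics/w8.png

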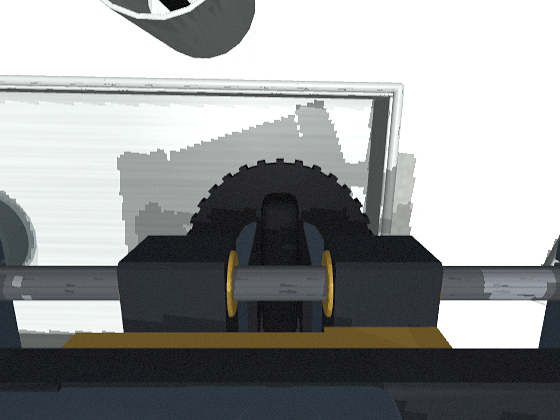

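Cap sits inside the tray; disc edge at column 372, the wall at about 388. I lower it to contact.

```bash
python3 -m creep '[{"offset":[0,0.2,-0.5],"yaw":0,"fingers":0.8},{"offset":[0,0,-0.4],"yaw":0,"fingers":0.8},{"offset":[0,0,-0.2],"yaw":0,"fingers":0.8},{"offset":[0,0,-0.2],"yaw":0,"fingers":0.8},{"offset":[0,0,0],"yaw":0,"fingers":0.8}]'; python3 -m creep '[{"offset":[0,0,-0.1],"yaw":0,"fingers":0.8},{"offset":[0,0,-0.05],"yaw":0,"fingers":0.8},{"offset":[0,0,-0.05],"yaw":0,"fingers":0.8},{"offset":[0,0,0],"yaw":0,"fingers":0.8},{"offset":[0,0,0],"yaw":0,"fingers":0.8}]'
```

```text
time: 10.53
position: [0.5361, 0.252, 0.0532]
orientation: [0.001, 0.749, -0.662, -0.0]
force: [-1.0, -0.1, -1.2]
width: 0.0159
time: 10.95
position: [0.5366, 0.2521, 0.0525]
orientation: [-0.0, 0.749, -0.662, 0.0]
force: [-1.1, 0.2, 3.3]
width: 0.0158
```

```bash
python3 -m creep '[{"offset":[0,0,0],"yaw":0,"fingers":1.6},{"offset":[0,0,0],"yaw":0,"fingers":2},{"offset":[0,0,0.05],"yaw":0,"fingers":2.5},{"offset":[0,0,0.1],"yaw":0,"fingers":3.2},{"offset":[0,0,0.2],"yaw":0,"fingers":3.6}]' 10; python3 -m creep '[{"offset":[0,0,0],"yaw":0,"fingers":3.6},{"offset":[0,0,1],"yaw":0,"fingers":3.6},{"offset":[0,0,2],"yaw":0,"fingers":3.6},{"offset":[0,0,3],"yaw":0,"fingers":3.6},{"offset":[0,0,3.5],"yaw":0,"fingers":3.6}]';  python3 -m creep '[{"offset":[0,0,3.5],"yaw":0,"fingers":3.6},{"offset":[0,0,3.5],"yaw":0,"fingers":3.6},{"offset":[0,0,3.5],"yaw":0,"fingers":3.6},{"offset":[0,0,2],"yaw":0,"fingers":3.6},{"offset":[0,0,0],"yaw":0,"fingers":3.6}]'; python3 -c "
from h import *
c=bot.camera('wrist');cv2.imwrite('pics/w9.png',cv2.convertScaleAbs(c['frame'][:,:,::-1],alpha=1.3))
c=bot.camera('top');P=ray
z=lambda x,y:(350+x/10,200+y/10)
a=ray(c,*z(295,225),.164);b=ray(c,*z(345,318),.164);print(a,b,(a+b)/2,np.degrees(np.arctan2(*(a-b)[1::-1])))
print('cart disc',ray(c,*z(322,270),.142),'rim',ray(c,*z(318,267),.140))
"
```

```text
time: 11.37
position: [0.5363, 0.2521, 0.0551]
orientation: [0.0, 0.749, -0.662, -0.0]
force: [-0.1, 0.1, -1.0]
width: 0.0344
time: 11.78
position: [0.5354, 0.2517, 0.1506]
orientation: [0.002, 0.749, -0.662, -0.001]
force: [0.2, 0.1, 0.5]
width: 0.0359
time: 12.2
position: [0.5385, 0.2531, 0.2821]
orientation: [-0.005, 0.749, -0.662, 0.002]
force: [0.2, 0.5, 0.0]
width: 0.0361
[ 0.50959647 -0.32352018  0.164     ] [ 0.47924197 -0.33916816  0.164     ] [ 0.49441922 -0.33134417  0.164     ] 27.27145805538731
cart disc [ 0.49622664 -0.33808169  0.142     ] rim [ 0.49734435 -0.3373218   0.14      ]
```

View pics/w9.png

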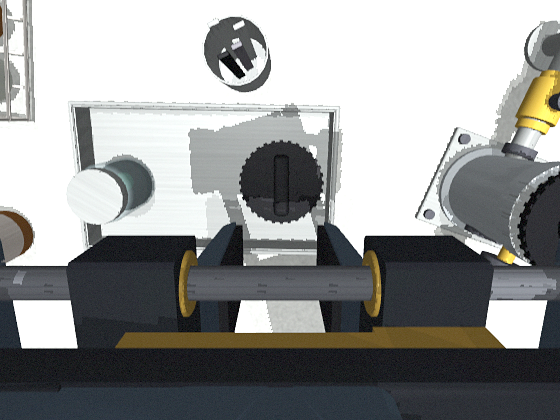

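Cap stands upright on the tray floor at (281,180), grip up, clear of the walls. Back to the filter.

```bash
python3 -m creep '[{"offset":[0,-1,0.5],"yaw":0,"fingers":3.6},{"offset":[0,-2.5,0.5],"yaw":1.5,"fingers":3.6},{"offset":[-0.3,-3.8,0.5],"yaw":1.5,"fingers":3.6},{"offset":[-0.3,-3.8,0.5],"yaw":1.5,"fingers":4},{"offset":[-0.3,-3.8,0],"yaw":1.5,"fingers":4}]'; python3 -m creep '[{"offset":[-0.3,-3.8,0],"yaw":1.5,"fingers":4},{"offset":[-0.3,-3.8,0],"yaw":1.5,"fingers":4},{"offset":[-0.3,-3.8,0],"yaw":1.5,"fingers":4},{"offset":[-0.3,-3.8,0],"yaw":1.5,"fingers":4},{"offset":[-0.3,-3.8,0],"yaw":1.5,"fingers":4}]';  python3 -m creep '[{"offset":[-0.3,-3.8,0],"yaw":1.5,"fingers":4},{"offset":[-0.3,-3.8,0],"yaw":1.5,"fingers":4},{"offset":[-0.3,-3.8,0],"yaw":1.5,"fingers":4},{"offset":[-0.3,-3.8,0],"yaw":1.5,"fingers":4},{"offset":[-0.3,-3.8,0],"yaw":1.5,"fingers":4}]'; python3 -m creep '[{"offset":[0,-3,0],"yaw":0,"fingers":4},{"offset":[0,-2,0],"yaw":0,"fingers":4},{"offset":[0,-0.8,0],"yaw":0,"fingers":4},{"offset":[0,0,0],"yaw":0,"fingers":4},{"offset":[0,0,0],"yaw":0,"fingers":4}]'; python3 -c "
from h import *
s=bot.sense();print(yaw(),s['position'],s['q'])
c=bot.camera('wrist');cv2.imwrite('pics/w10.png',c['frame'][:,:,::-1])"
```

```text
time: 12.72
position: [0.5267, 0.1012, 0.2948]
orientation: [0.001, 0.783, -0.621, -0.0]
force: [0.0, -0.3, 0.3]
width: 0.0397
time: 13.13
position: [0.5108, -0.0891, 0.294]
orientation: [0.001, 0.822, -0.569, -0.002]
force: [0.9, -0.9, -0.2]
width: 0.04
time: 13.55
position: [0.4957, -0.2788, 0.2939]
orientation: [0.0, 0.858, -0.514, -0.002]
force: [1.0, 0.3, -0.1]
width: 0.0399
time: 13.97
position: [0.4969, -0.3342, 0.2945]
orientation: [-0.0, 0.857, -0.515, -0.001]
force: [0.1, 0.0, 0.2]
width: 0.0398
-61.9924801760775 [ 0.49690822 -0.33416842  0.29447232] [-6.11577946e-01  3.28680501e-01  1.39224946e+00  6.56093360e-04
  1.42337239e+00  4.70296812e-01]
```

View pics/w10.png

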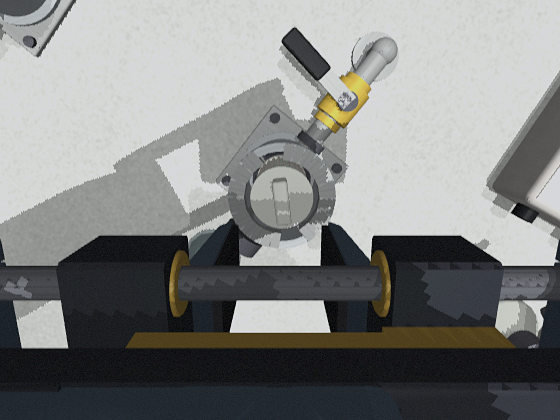

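```bash
python3 -c "
from h import *
c=bot.camera('wrist');cv2.imwrite('pics/z11.png',cv2.resize(c['frame'][140:250,220:345,::-1],None,fx=5,fy=5,interpolation=2))"
```

```text
(no output)
```

View pics/z11.png

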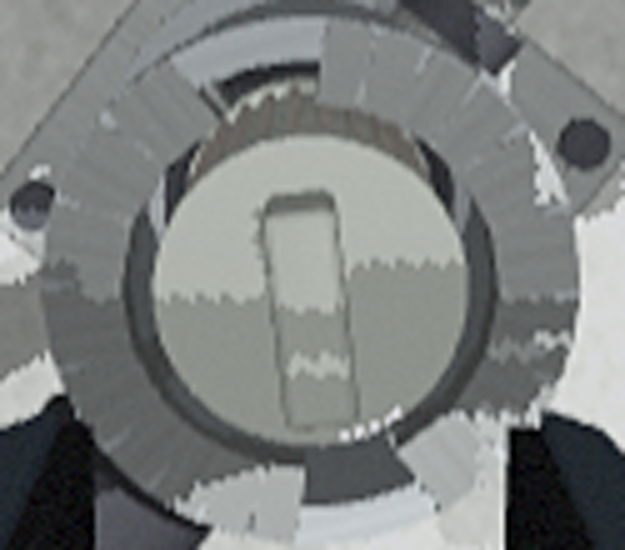

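```bash
python3 -c "
from h import *
c=bot.camera('wrist')
z=lambda x,y:(220+x/5,140+y/5)
a=ray(c,*z(301,210),.164);b=ray(c,*z(322,428),.164);print(a,b,(a+b)/2,np.linalg.norm(a-b),np.degrees(np.arctan2(*(a-b)[1::-1])))
print(ray(c,*z(311,290),.142))
s=bot.sense();print(yaw(),s['position'])"
```

```text
[ 0.51162494 -0.32494916  0.164     ] [ 0.48162585 -0.34483015  0.164     ] [ 0.4966254  -0.33488965  0.164     ] 0.03598887349522425 33.5332131446943
[ 0.4967583  -0.33483616  0.142     ]
-61.87413173508726 [ 0.49753047 -0.33334765  0.29551663]
```

```bash
python3 -m creep '[{"offset":[-0.05,-0.1,-2],"yaw":2.7,"fingers":4},{"offset":[0,0,-3],"yaw":2.7,"fingers":4},{"offset":[0,0,-3],"yaw":0,"fingers":4},{"offset":[0,0,-2],"yaw":0,"fingers":4},{"offset":[0,0,-1.3],"yaw":0,"fingers":4}]' 8; python3 -m creep '[{"offset":[0,0,-1],"yaw":0,"fingers":4},{"offset":[0,0,-0.7],"yaw":0,"fingers":4},{"offset":[0,0,-0.35],"yaw":0,"fingers":4},{"offset":[0,0,0],"yaw":0,"fingers":4},{"offset":[0,0,0],"yaw":0,"fingers":4}]'; python3 -c "
from h import *
c=bot.camera('wrist');cv2.imwrite('pics/w12.png',c['frame'][:,:,::-1])
s=bot.sense();print(yaw(),s['position'],s['force'])"
```

```text
time: 14.53
position: [0.4961, -0.3336, 0.1801]
orientation: [-0.0, 0.881, -0.473, -0.002]
force: [-0.7, 0.1, 0.1]
width: 0.0398
time: 14.95
position: [0.4974, -0.3359, 0.1628]
orientation: [0.0, 0.881, -0.474, 0.001]
force: [0.3, -0.5, 0.3]
width: 0.0399
-56.56071748535244 [ 0.49752284 -0.33607613  0.16297611] [ 1.2080848  -0.59809619 -0.25669988]
```

View pics/w12.png

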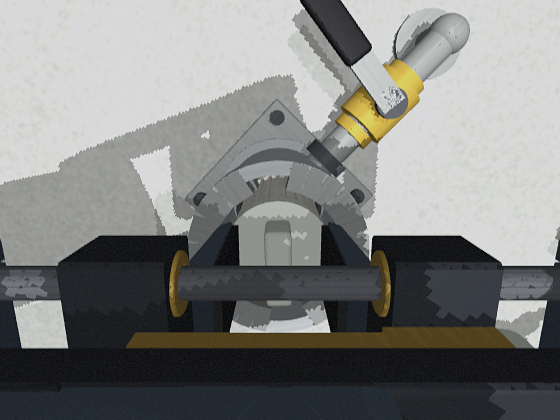

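Bar (278,245) is straight and between the fingers. I lower 2 mm, close, then lift.

```bash
python3 -m creep '[{"offset":[0,0.05,-0.2],"yaw":0,"fingers":4},{"offset":[0,0,0],"yaw":0,"fingers":3},{"offset":[0,0,0],"yaw":0,"fingers":2},{"offset":[0,0,0],"yaw":0,"fingers":0.8},{"offset":[0,0,0],"yaw":0,"fingers":0.6}]' 8; python3 -m creep '[{"offset":[0,0,0],"yaw":0,"fingers":0.6},{"offset":[0,0,0],"yaw":0,"fingers":0.6},{"offset":[0,0,0],"yaw":0,"fingers":0.6},{"offset":[0,0,0],"yaw":0,"fingers":0.6},{"offset":[0,0,0],"yaw":0,"fingers":0.6}]' 30
```

```text
time: 15.42
position: [0.497, -0.3354, 0.1601]
orientation: [0.0, 0.881, -0.474, 0.0]
force: [0.5, -0.4, 0.0]
width: 0.016
time: 15.83
position: [0.497, -0.3354, 0.1601]
orientation: [0.0, 0.881, -0.474, 0.0]
force: [0.6, 0.2, 0.8]
width: 0.0117
```

```bash
python3 -m creep '[{"offset":[0,0,0.6],"yaw":0,"fingers":0.6},{"offset":[0,0,1.2],"yaw":0,"fingers":0.6},{"offset":[0,0,1.7],"yaw":0,"fingers":0.6},{"offset":[0,0,2],"yaw":0,"fingers":0.6},{"offset":[0,0,2],"yaw":0,"fingers":0.6}]'; python3 -m creep '[{"offset":[0,0,2.5],"yaw":0,"fingers":0.6},{"offset":[0,0,2.5],"yaw":0,"fingers":0.6},{"offset":[0,0,2.5],"yaw":0,"fingers":0.6},{"offset":[0,0,2],"yaw":0,"fingers":0.6},{"offset":[0,0,2],"yaw":0,"fingers":0.6}]'; python3 -c "
from h import *
s=bot.sense();print(yaw(),s['position'],s['force'],s['q'])
c=bot.camera('scene');cv2.imwrite('pics/s13.png',cv2.resize(c['frame'][140:320,130:330,::-1],None,fx=3,fy=3))"
```

```text
time: 16.25
position: [0.4965, -0.335, 0.2352]
orientation: [-0.0, 0.881, -0.474, -0.001]
force: [-1.1, -0.2, -2.4]
width: 0.0116
time: 16.67
position: [0.4967, -0.3351, 0.3512]
orientation: [-0.0, 0.881, -0.474, -0.0]
force: [0.1, -0.0, -2.2]
width: 0.0116
-56.56708912218421 [ 0.49671074 -0.33511598  0.35117701] [ 0.12646565 -0.02059016 -2.18069994] [-6.12734440e-01  3.13858935e-01  1.27649730e+00  3.27993954e-05
  1.55142092e+00  3.74546872e-01]
```

View pics/s13.png

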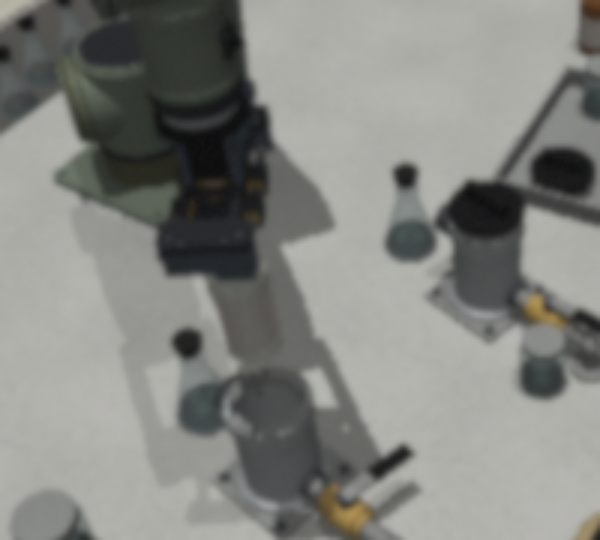

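Cartridge is clear of the housing and hanging straight. To the tray.

```bash
python3 -m creep '[{"offset":[0,1,0.5],"yaw":0,"fingers":0.6},{"offset":[0,2.5,0],"yaw":0,"fingers":0.6},{"offset":[0.3,3.8,0],"yaw":0,"fingers":0.6},{"offset":[0.3,3.8,0],"yaw":0,"fingers":0.6},{"offset":[0.3,3.8,0],"yaw":0,"fingers":0.6}]'; python3 -m creep '[{"offset":[0.3,3.8,0],"yaw":0,"fingers":0.6},{"offset":[0.3,3.8,0],"yaw":0,"fingers":0.6},{"offset":[0.3,3.8,0],"yaw":0,"fingers":0.6},{"offset":[0.3,3.8,0],"yaw":0,"fingers":0.6},{"offset":[0.2,3.8,0],"yaw":0,"fingers":0.6}]'; python3 -m creep '[{"offset":[0.2,3.8,0],"yaw":0,"fingers":0.6},{"offset":[0,3.8,0],"yaw":0,"fingers":0.6},{"offset":[0,3.8,0],"yaw":0,"fingers":0.6},{"offset":[0,3.8,0],"yaw":0,"fingers":0.6},{"offset":[0,3.8,0],"yaw":0,"fingers":0.6}]'; python3 -m creep '[{"offset":[0,3.8,0],"yaw":0,"fingers":0.6},{"offset":[0,3.8,0],"yaw":0,"fingers":0.6},{"offset":[0,3.8,0],"yaw":0,"fingers":0.6},{"offset":[0,2.5,0],"yaw":0,"fingers":0.6},{"offset":[0,1.3,0],"yaw":0,"fingers":0.6}]'; python3 -m creep '[{"offset":[0,0,0],"yaw":0,"fingers":0.6},{"offset":[0,0,-0.5],"yaw":0,"fingers":0.6},{"offset":[0,0,-1.5],"yaw":0,"fingers":0.6},{"offset":[0,0,-1.5],"yaw":0,"fingers":0.6},{"offset":[0,0,0],"yaw":0,"fingers":0.6}]'; python3 -c "
from h import *
s=bot.sense();print(yaw(),s['position'],s['force'],s['q'])
c=bot.camera('wrist');cv2.imwrite('pics/w14.png',cv2.convertScaleAbs(c['frame'][:,:,::-1],alpha=1.2))
c=bot.camera('scene');cv2.imwrite('pics/s14.png',cv2.resize(c['frame'][120:240,240:400,::-1],None,fx=4,fy=4))"
```

```text
time: 17.13
position: [0.5048, -0.184, 0.353]
orientation: [-0.0, 0.88, -0.474, -0.002]
force: [0.3, 0.7, -2.2]
width: 0.0117
time: 17.55
position: [0.5186, 0.0061, 0.3533]
orientation: [0.001, 0.881, -0.474, -0.002]
force: [0.9, 0.0, -1.7]
width: 0.0119
time: 17.97
position: [0.5202, 0.1957, 0.3532]
orientation: [0.001, 0.881, -0.474, -0.001]
force: [1.5, -0.4, -2.6]
width: 0.0119
time: 18.38
position: [0.5202, 0.3491, 0.3524]
orientation: [0.001, 0.881, -0.472, -0.002]
force: [0.2, -0.1, -2.0]
width: 0.012
time: 18.8
position: [0.5207, 0.3428, 0.3164]
orientation: [0.004, 0.88, -0.475, -0.002]
force: [-1.3, -0.2, -3.8]
width: 0.012
-56.6863877690681 [0.52066766 0.34278547 0.31636525] [-1.34542739 -0.24852286 -3.79488864] [ 5.64237168e-01  3.66448932e-01  1.28276833e+00 -8.98301457e-04
  1.50026235e+00  1.55367112e+00]
```

View pics/w14.png

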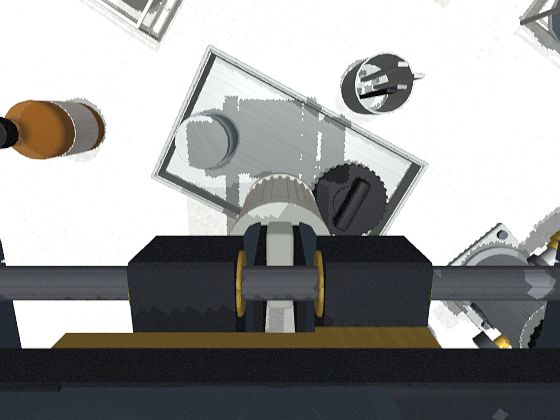

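View pics/s14.png

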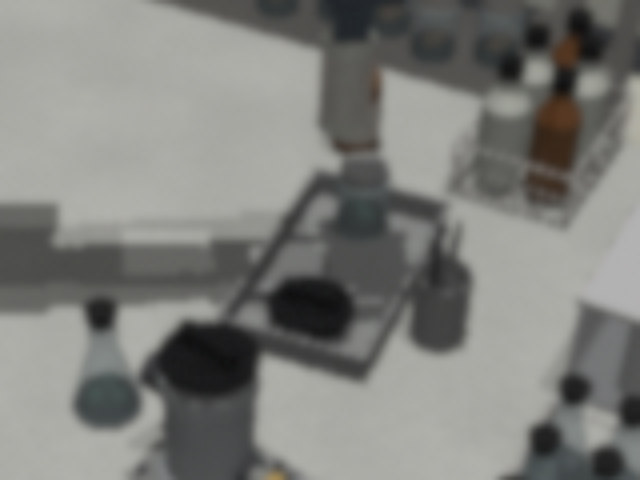

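```bash
python3 -c "
from h import *
c=bot.camera('wrist')
print('cap',ray(c,353,203,.059),ray(c,352,201,.035),'jar',ray(c,203,140,.085),'jar rightmost',ray(c,240,140,.04))
for p in((210,46),(428,163),(153,178)):print(ray(c,*p,.037))
s=bot.sense();print(yaw(),s['position'])"
```

```text
cap [0.54195188 0.25639799 0.059     ] [0.54126594 0.25165875 0.035     ] jar [0.51291025 0.4349021  0.085     ] jar rightmost [0.52909732 0.40504482 0.04      ]
[0.597599   0.48690703 0.037     ]
[0.62866301 0.20399197 0.037     ]
[0.43308231 0.46885754 0.037     ]
-56.654720687465016 [0.52226086 0.34447315 0.32059069]
```

Tray, cap and jar agree with the earlier positions. The spot at (0.522, 0.346) is free, so I lower.

```bash
python3 -m creep '[{"offset":[0,0,-1.5],"yaw":0,"fingers":0.6},{"offset":[0,0,-2.5],"yaw":0,"fingers":0.6},{"offset":[0,0,-3],"yaw":0,"fingers":0.6},{"offset":[0,0,-3],"yaw":0,"fingers":0.6},{"offset":[0,0,-2.5],"yaw":0,"fingers":0.6}]'; python3 -m creep '[{"offset":[0,0,-2],"yaw":0,"fingers":0.6},{"offset":[0,0,-1.5],"yaw":0,"fingers":0.6},{"offset":[0,0,-1],"yaw":0,"fingers":0.6},{"offset":[0,0,-0.5],"yaw":0,"fingers":0.6},{"offset":[0,0,0],"yaw":0,"fingers":0.6}]';python3 -m creep '[{"offset":[0,0,0],"yaw":0,"fingers":0.6},{"offset":[0,0,0],"yaw":0,"fingers":0.6},{"offset":[0,0,0],"yaw":0,"fingers":0.6},{"offset":[0,0,0],"yaw":0,"fingers":0.6},{"offset":[0,0,0],"yaw":0,"fingers":0.6}]'; python3 -c "
from h import *
c=bot.camera('wrist');cv2.imwrite('pics/w15.png',cv2.convertScaleAbs(c['frame'][:,:,::-1],alpha=1.2))
c=bot.camera('scene');cv2.imwrite('pics/s15.png',cv2.resize(c['frame'][120:240,240:400,::-1],None,fx=4,fy=4))"
```

```text
time: 19.37
position: [0.5222, 0.345, 0.1945]
orientation: [-0.0, 0.88, -0.474, 0.0]
force: [-0.1, -0.4, -3.5]
width: 0.0119
time: 19.78
position: [0.5222, 0.3454, 0.1448]
orientation: [0.0, 0.881, -0.474, -0.0]
force: [0.3, 0.8, -2.3]
width: 0.012
time: 20.2
position: [0.5222, 0.3458, 0.1456]
orientation: [-0.0, 0.881, -0.474, 0.0]
force: [-0.7, 0.4, -2.3]
width: 0.0119
```

View pics/w15.png

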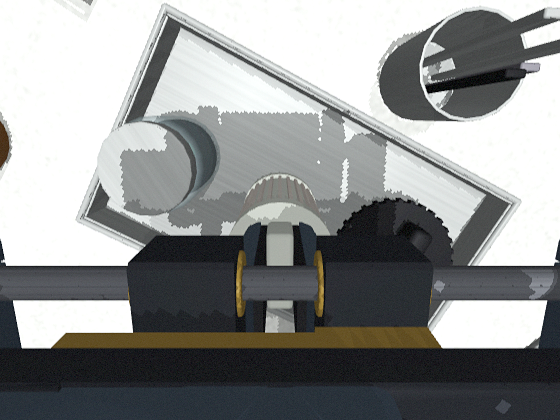

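View pics/s15.png

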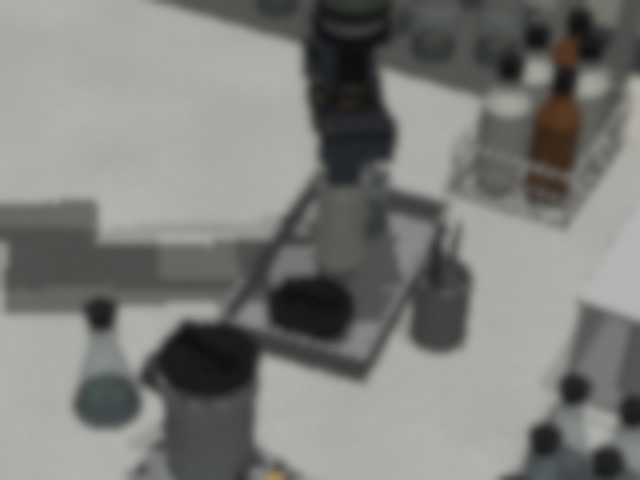

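Clear on both sides: jar right edge at column 215, cap left edge at 337, cartridge between 232 and 328. I lower the last 25 mm.

```bash
python3 -m creep '[{"offset":[0,0,-0.8],"yaw":0,"fingers":0.6},{"offset":[0,0,-0.7],"yaw":0,"fingers":0.6},{"offset":[0,0,-0.4],"yaw":0,"fingers":0.6},{"offset":[0,0,-0.2],"yaw":0,"fingers":0.6},{"offset":[0,0,-0.1],"yaw":0,"fingers":0.6}]'; python3 -m creep '[{"offset":[0,0,0],"yaw":0,"fingers":0.6},{"offset":[0,0,-0.1],"yaw":0,"fingers":0.6},{"offset":[0,0,0],"yaw":0,"fingers":0.6},{"offset":[0,0,0],"yaw":0,"fingers":0.6},{"offset":[0,0,0],"yaw":0,"fingers":0.6}]'
```

```text
time: 20.72
position: [0.5216, 0.3454, 0.122]
orientation: [0.001, 0.881, -0.474, -0.0]
force: [0.5, 0.3, -2.6]
width: 0.0115
time: 21.13
position: [0.5221, 0.3457, 0.1222]
orientation: [-0.0, 0.881, -0.474, 0.0]
force: [-0.8, 0.3, -1.9]
width: 0.0117
```

```bash
python3 -m creep '[{"offset":[0,0,-0.1],"yaw":0,"fingers":0.6},{"offset":[0,0,0],"yaw":0,"fingers":0.6},{"offset":[0,0,0],"yaw":0,"fingers":0.6},{"offset":[0,0,-0.05],"yaw":0,"fingers":0.6},{"offset":[0,0,0],"yaw":0,"fingers":0.6}]'; python3 -m creep '[{"offset":[0,0,-0.03],"yaw":0,"fingers":0.6},{"offset":[0,0,0],"yaw":0,"fingers":0.6},{"offset":[0,0,0],"yaw":0,"fingers":0.6},{"offset":[0,0,0],"yaw":0,"fingers":0.6},{"offset":[0,0,0],"yaw":0,"fingers":0.6}]'
```

```text
time: 21.55
position: [0.5221, 0.3457, 0.1211]
orientation: [-0.0, 0.881, -0.474, 0.0]
force: [-0.6, -1.2, 1.4]
width: 0.0117
time: 21.97
position: [0.5222, 0.3457, 0.1211]
orientation: [-0.0, 0.881, -0.474, 0.0]
force: [-0.9, -1.6, 5.7]
width: 0.0117
```

In contact on the floor (force sign flipped, z = 0.121 as predicted). Release gently.

```bash
python3 -m creep '[{"offset":[0,0,0.05],"yaw":0,"fingers":1.2},{"offset":[0,0,0],"yaw":0,"fingers":1.5},{"offset":[0,0,0],"yaw":0,"fingers":2},{"offset":[0,0,0.1],"yaw":0,"fingers":2.8},{"offset":[0,0,0.1],"yaw":0,"fingers":3.4}]' 8; python3 -m creep '[{"offset":[0,0,0],"yaw":0,"fingers":3.4},{"offset":[0,0,0.8],"yaw":0,"fingers":3.4},{"offset":[0,0,1.5],"yaw":0,"fingers":3.4},{"offset":[0,0,2.5],"yaw":0,"fingers":3.4},{"offset":[0,0,3.5],"yaw":0,"fingers":3.4}]';  python3 -m creep '[{"offset":[0,-0.5,3.5],"yaw":0,"fingers":3.4},{"offset":[-1,-2,3],"yaw":0,"fingers":3.4},{"offset":[-2,-3,1],"yaw":0,"fingers":3.4},{"offset":[-2.5,-3,0],"yaw":0,"fingers":3.4},{"offset":[-2,-3,0],"yaw":0,"fingers":3.4}]'; python3 -m creep '[{"offset":[-2,-3,0],"yaw":0,"fingers":3.4},{"offset":[-2,-3,0],"yaw":0,"fingers":3.4},{"offset":[-2,-3,0],"yaw":0,"fingers":3.4},{"offset":[-1,-2,0],"yaw":0,"fingers":3.4},{"offset":[0,0,0],"yaw":0,"fingers":3.4}]'; python3 -c "
from h import *
for n in('top','scene'):
  c=bot.camera(n);cv2.imwrite(f'pics/{n}16.png',cv2.convertScaleAbs(c['frame'][:,:,::-1],alpha=1.5))
c=bot.camera('scene');cv2.imwrite('pics/s16.png',cv2.resize(c['frame'][120:240,240:400,::-1],None,fx=4,fy=4))
"
```

```text
time: 22.38
position: [0.5219, 0.3456, 0.1224]
orientation: [0.0, 0.881, -0.474, -0.0]
force: [0.6, 0.1, 0.2]
width: 0.0308
time: 22.8
position: [0.5207, 0.3448, 0.2045]
orientation: [0.003, 0.881, -0.474, -0.001]
force: [-0.2, 0.2, -0.4]
width: 0.034
time: 23.22
position: [0.446, 0.2297, 0.2823]
orientation: [-0.001, 0.881, -0.474, 0.001]
force: [0.3, -0.4, 0.6]
width: 0.0346
time: 23.63
position: [0.3745, 0.1178, 0.2816]
orientation: [0.0, 0.88, -0.475, 0.001]
force: [-1.0, -0.5, -0.2]
width: 0.0339
```

View pics/top16.png

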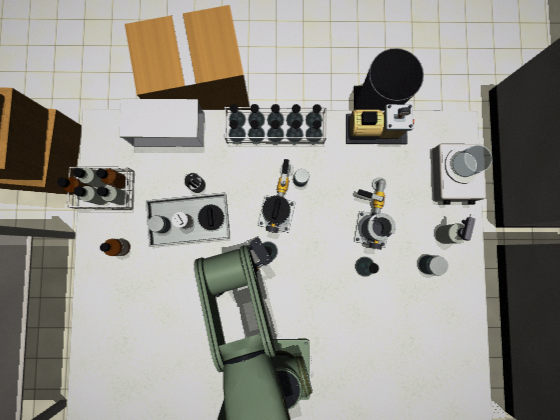

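View pics/s16.png

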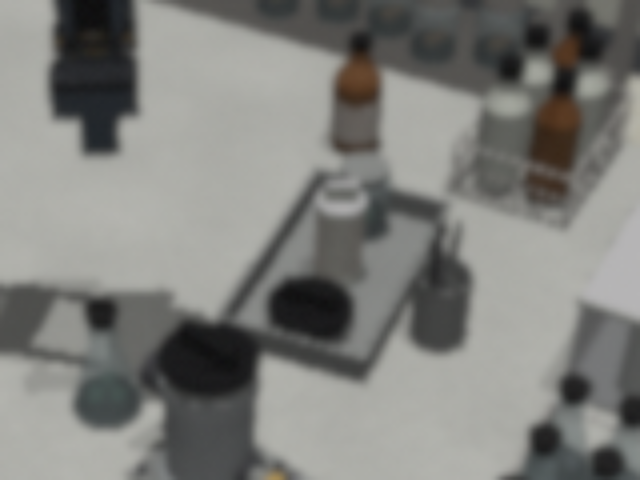

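Cap (210,217) and cartridge (181,220) stand upright in the tray in the top view, and the jar (158,224) is where it was. I diff the bystanders against the first picture.

```bash
python3 -c "
from h import *
a=cv2.imread('pics/top0.png').astype(int);b=bot.camera('top')['frame'][:,:,::-1].astype(int)
d=cv2.medianBlur((abs(a-b).max(2)>30).astype(np.uint8),3)
k,l,st,ce=cv2.connectedComponentsWithStats(d)
for i in range(1,k):
  if st[i,4]>8:print(st[i])
"
```

```text
[198 204  27  28 572]
[368 212  30  29 422]
[181 214  13  16 104]
[  193   235   365   185 29657]
[263 377  19  33 384]
[300 390   3   6  14]
```

Only the cap spot, the neck, the cartridge spot and the arm changed. Handing in.

```bash
python3 -c "
from cell import bot
print(bot.hand_in(), bot.sense()['time'])"
```

```text
the job is handed in; nothing more can be done
the job is handed in; nothing more can be done
```

I took the cap and cartridge out of filter 1, the isolated one, and set both down in the steel tray, then handed the job in at about 24 s. I pressed the cap down 7.6 mm with about 9 N, turned it 52° anticlockwise and lifted it off. It now stands with its grip upwards at about (0.537, 0.252). The cartridge came straight out and stands at about (0.522, 0.346).

The last views show both upright and clear of the tray's walls and the jar. Comparing the top view before and after, the only changes were at filter 1's neck, the two places in the tray and the arm. Forces stayed around 10 N or less in all readings, and no check failed. Position estimates from the top and wrist cameras differed by 2 to 8 mm, and the spots in the tray had more clearance than that. The hand-in gave no verdict.

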